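Shoe-care row to the bamboo rack, in reverse

ROBOT

A 7-joint arm with a two-finger parallel gripper is mounted at the origin on the work surface. World frame = base frame: x ahead of the robot, y to its left, z up, the work surface at z = 0. Lengths are in m, angles in degrees, forces in N, time in s.
With the tool pointing down it reaches from about 0.4 to 0.875 m from the base axis. Payload 4.4 kg.
Tool frame: the origin (TCP) lies at the very end of the fingers, on their centre line; the grasp point (between the pads) lies behind it (r.tcp_to_grasp is the z of the grasp point in the tool frame, in m); z points along the fingers, y is the direction in which the jaws open and shut (so a half turn about z gives the same grasp; the last joint's range is limited). The gripper opens to 85 mm and grips with 20 to 120 N. Pads are 22 mm wide; open, the fingers measure 114 mm over their backs; the gripper's body (76 mm by 85 mm) begins 54 mm behind the grasp point. The pads swing forward as they close: fully open they stand 13 mm farther back than shut.
Start: joints at [70.829, 36.005, 2.206, 86.941, -1.547, 57.084, -1.146], TCP at [0.173, -0.627, 0.198] pointing down, gripper open.
Joint ranges: [-175.42, 175.42], [-21.48, 121.26], [-71.46, 75.88], [10.55, 141.38], [-63.04, 243.04], [13.31, 113.54], [-168.57, 168.57]. Speed limits (degrees/s): [147.25, 147.25, 180, 180, 180, 180, 180].

INTERFACE

Orientations are given as [roll, pitch, yaw] about the fixed x, y, z axes, in that order (R = Rz(yaw) Ry(pitch) Rx(roll)).
In Python, from plant import r, viewer, ticket gives the robot as it stands. The module is installed in compiled form; this text tells all that it offers.
- The arm moves only by the shell command python3 -m pendant 'ROWS'. ROWS is JSON, a list of rows, each a list of 7 numbers: the shift along the world's x, y, z in units of 60 mm (1.0 is 60 mm), then the turn, a rotation vector about the world's x, y, z in units of 6 degrees (1.0 is 6 degrees), then the gripper's target within -1 to 1 (shut at 1, half-way at 0, fully open at -1). In form: [[dx, dy, dz, wx, wy, wz, jaw], ...]. A call has 1 to 20 rows; each row shifts and turns the pose as measured when the row begins; what a row does not reach is not made up. A row lasts 1/8 s, in which the tool goes at most 62.5 mm and 10.7 degrees, less where a joint would pass 70% of its speed; a pose out of reach is approached as far as the arm can. A call is refused whole if a number of a shift passes 1 or a number of a turn 1, either way. A call with a gripper value outside its range is refused whole. The fingers move at their own pace and stop on an object; the grip force is fixed at half the most. Time passes only in rows, so rows that do not move let the fingers close. It gives the time, the measured TCP pose, the force and the opening at its end, in the units of the state.
- r.sense(): the state, without advancing time (a new reading comes with each control period).
- viewer.capture(name): name is "scene" or "side" or "wrist"; returns (picture, depth): 384x512x3 uint8, blue, green, red; 384x512 float32, m along the optical axis (not along the pixel's ray), 0 where there is no reading.
- viewer.camera_model(name): a dict with "fx", "fy", "cx", "cy" (pixels), "world_from_camera" (4x4, takes a point from camera to world coordinates). Camera axes: x right, y down, z forward; pixel columns grow to the right and rows downward; lengths in m; the calibration is good to about 2 mm. A picture is of the moment at which its call begins: read the wrist's pose just before it. camera_model takes no time and is no camera call; for the wrist camera it gives the pose at the moment of the call.
- ticket.hand_in(): hands the job in, once; it reports no verdict.
The state is a dict: "clock": time; "joint_pos": joint angles; "qd": joint speeds; "effort": joint torques, N m; "eef_pos": TCP position; "ee_rot": TCP orientation; "ft_force": force on the tool from outside, world axes, zero at the start; "ft_torque": the same for the moment, N m; "opening": finger opening in m.
Only numpy, scipy, OpenCV 4.12 (cv2) and the standard library are available. Lean on these libraries where they do the work, as an engineer would, in place of code of your own. Each camera call takes 0.05 s, during which the arm holds its last target.

TASK

Move the four shoe-care things (tin, jar, dauber brush, square bottle) from the steel rack to the bamboo rack in reverse order: the one next to the steel rack's knobbed post goes in the compartment farthest from the bamboo rack's knobbed post, and so on, until the one farthest from the steel rack's post stands next to the bamboo rack's post. Each must stand upright on the floor of its own compartment; do not tip any of them over on the way, and leave everything else where it is.

Things in the scene. Friction and masses are not known exactly. Their poses are not given: they have to be found in the camera images.
- old_rack: Grey steel rack, fixed: a row of four compartments with cork pads and, at one end, a short post with a round knob. Same shape and frame as the bamboo rack, left or right of it. The things start here in any order. Board 76 mm wide, from y = -146 to +176 mm. Lips and dividers round the compartments are 6 mm thick, 8 mm high, top at z = 32 mm: keep fingertips above them.
- new_rack: Bamboo rack, fixed: four empty compartments, post with wooden knob at one end. Origin on the table under the middle of the row; y runs along the row to the post (at y = +160 mm, top z = 77 mm), x across, z up. Compartment centres at x = 0, y = -105, -35, 35, 105 mm, 64 x 64 mm inside, floor at z = 24 mm, lips to z = 32 mm. Turned up to 0.3 rad.
- tin_center (a point): Wide low round polish tin of bare metal, 56 mm diameter, 52 mm high, 80 to 170 g. It is low: grip it about 9 mm above its centre so that the fingertips clear the lips. Loose; starts upright on its cork pad, foot 28 mm above the table. Point at its centre, half-way up; z up.
- jar_center (a point): Round white shoe-cream jar with a dark steel screw lid, 46 mm diameter at the lid, 44 mm at the body, 62 mm high, 100 to 210 g. Loose; starts upright on its cork pad, foot 28 mm above the table. Point at its centre, half-way up; z up.
- dauber_center (a point): Round dauber brush standing on its bristles: a disc-shaped head 44 mm in diameter and 24 mm high, above it a straight upright wooden handle 24 mm in diameter; 76 mm high in all; 55 to 115 g. Loose; starts upright on its cork pad, foot 28 mm above the table. Point at its centre, half-way up; z up.
- bottle_center (a point): Square white bottle, body 42 x 42 mm (its x and y axes are square to its sides) and 62 mm high, with a narrow round black cap 22 mm in diameter, 76 mm high in all, 95 to 200 g; turned up to 0.25 rad from the rack. Loose; starts upright on its cork pad, foot 28 mm above the table. Point at its centre, half-way up; z up.
- pad_tin: Thin cork pad, 50 x 50 x 4 mm, fixed in the compartment of the steel rack where the tin stands at the start; it stays there and marks the place that the tin came from. All four pads look alike. Origin at the centre of its underside (z = 24 mm).
- pad_jar: Thin cork pad, 50 x 50 x 4 mm, fixed in the compartment of the steel rack where the jar stands at the start; it stays there and marks the place that the jar came from. All four pads look alike. Origin at the centre of its underside (z = 24 mm).
- pad_dauber: Thin cork pad, 50 x 50 x 4 mm, fixed in the compartment of the steel rack where the dauber stands at the start; it stays there and marks the place that the dauber came from. All four pads look alike. Origin at the centre of its underside (z = 24 mm).
- pad_bottle: Thin cork pad, 50 x 50 x 4 mm, fixed in the compartment of the steel rack where the bottle stands at the start; it stays there and marks the place that the bottle came from. All four pads look alike. Origin at the centre of its underside (z = 24 mm).

How it is judged (in metres and radians):
At the end, for the whole second after the job is handed in: Each thing stands in the bamboo rack in the compartment that mirrors the one it came from (first from the post becomes last from the post), within 15 mm of the compartment's centre along and across the row, standing on the floor within 4 mm, upright within 0.1 rad, at rest (under 0.02 m/s) (((y of pad_tin in the frame of old_rack between -0.125 and -0.085 m and y of tin_center in the frame of new_rack between 0.09 and 0.12 m) or (y of pad_tin in the frame of old_rack between -0.055 and -0.015 m and y of tin_center in the frame of new_rack between 0.02 and 0.05 m) or (y of pad_tin in the frame of old_rack between 0.015 and 0.055 m and y of tin_center in the frame of new_rack between -0.05 and -0.02 m) or (y of pad_tin in the frame of old_rack between 0.085 and 0.125 m and y of tin_center in the frame of new_rack between -0.12 and -0.09 m)) and x of tin_center in the frame of new_rack between -0.015 and 0.015 m and z of tin_center in the frame of new_rack between 0.046 and 0.054 m and angle between each of tin_center, jar_center, dauber_center, bottle_center's own z axis and vertical below 0.1 rad and linear speed of each of tin, jar, dauber, bottle below 0.02 m/s and ((y of pad_jar in the frame of old_rack between -0.125 and -0.085 m and y of jar_center in the frame of new_rack between 0.09 and 0.12 m) or (y of pad_jar in the frame of old_rack between -0.055 and -0.015 m and y of jar_center in the frame of new_rack between 0.02 and 0.05 m) or (y of pad_jar in the frame of old_rack between 0.015 and 0.055 m and y of jar_center in the frame of new_rack between -0.05 and -0.02 m) or (y of pad_jar in the frame of old_rack between 0.085 and 0.125 m and y of jar_center in the frame of new_rack between -0.12 and -0.09 m)) and x of jar_center in the frame of new_rack between -0.015 and 0.015 m and z of jar_center in the frame of new_rack between 0.051 and 0.059 m and ((y of pad_dauber in the frame of old_rack between -0.125 and -0.085 m and y of dauber_center in the frame of new_rack between 0.09 and 0.12 m) or (y of pad_dauber in the frame of old_rack between -0.055 and -0.015 m and y of dauber_center in the frame of new_rack between 0.02 and 0.05 m) or (y of pad_dauber in the frame of old_rack between 0.015 and 0.055 m and y of dauber_center in the frame of new_rack between -0.05 and -0.02 m) or (y of pad_dauber in the frame of old_rack between 0.085 and 0.125 m and y of dauber_center in the frame of new_rack between -0.12 and -0.09 m)) and x of dauber_center in the frame of new_rack between -0.015 and 0.015 m and z of dauber_center in the frame of new_rack between 0.058 and 0.066 m and ((y of pad_bottle in the frame of old_rack between -0.125 and -0.085 m and y of bottle_center in the frame of new_rack between 0.09 and 0.12 m) or (y of pad_bottle in the frame of old_rack between -0.055 and -0.015 m and y of bottle_center in the frame of new_rack between 0.02 and 0.05 m) or (y of pad_bottle in the frame of old_rack between 0.015 and 0.055 m and y of bottle_center in the frame of new_rack between -0.05 and -0.02 m) or (y of pad_bottle in the frame of old_rack between 0.085 and 0.125 m and y of bottle_center in the frame of new_rack between -0.12 and -0.09 m)) and x of bottle_center in the frame of new_rack between -0.015 and 0.015 m and z of bottle_center in the frame of new_rack between 0.058 and 0.066 m); the robot touches nothing.
It fails at once if one of the four things is tipped over (more than 0.7 rad) (angle between any of tin_center, jar_center, dauber_center, bottle_center's own z axis and vertical above 0.7 rad).
It fails at once if one of the other things standing about is moved by more than 20 mm (distance of any of bowl, caddy, tree_a, tree_b, brush, shoehorn, puck from where it was at the start of the episode above 0.02 m).
It also fails if it takes over 120 s, if anything falls off the work surface, if the arm or the gripper's body presses on something with over 40 N, if the wrist force passes 120 N, or if a joint passes its speed limit or range.

## Working session

There is one attempt and no reset: what is moved stays moved. The work goes in short steps, Python scripts to look and compute and a shell command to move; the robot and the scene stay as the last step left them, time stands still between calls to the robot, and variables do not carry over. Pictures are saved under pics/ and viewed, and the job is handed in when it is done.

```bash
mkdir -p pics; cat > h.py <<'E'
import numpy as np, cv2
from plant import r, viewer, ticket
def cap(n,f=None):
    m=viewer.camera_model(n); im,d=viewer.capture(n)
    if f: cv2.imwrite('pics/'+f,im)
    return im,d,m
def cloud(d,m):
    v,u=np.mgrid[0:d.shape[0],0:d.shape[1]]
    P=np.stack([(u-m['cx'])/m['fx']*d,(v-m['cy'])/m['fy']*d,d,np.ones_like(d)],-1)
    return (P@np.array(m['world_from_camera']).T)[...,:3]
E
python3 - <<'E'
from h import *
for n in ['scene','side','wrist']:
    im,d,m=cap(n,n+'0.png'); np.savez(n+'0.npz',im=im,d=d,**{k:np.array(v) for k,v in m.items()})
    print(n,np.array(m['world_from_camera']).round(3).tolist(),m['fx'])
print(r.sense(), r.tcp_to_grasp)
E
```

```text
scene [[-0.732, 0.507, -0.455, 0.953], [0.682, 0.543, -0.49, 0.448], [-0.002, -0.669, -0.743, 0.767], [0.0, 0.0, 0.0, 1.0]] 425.9849780159918
side [[-0.833, -0.369, 0.412, 0.18], [-0.553, 0.528, -0.644, 0.558], [0.02, -0.765, -0.644, 0.629], [0.0, 0.0, 0.0, 1.0]] 425.3183160947635
wrist [[0.265, -0.927, -0.266, 0.239], [-0.964, -0.256, -0.071, -0.608], [-0.002, 0.275, -0.961, 0.374], [0.0, 0.0, 0.0, 1.0]] 291.9564347246236
{'clock': 0.15, 'joint_pos': array([70.8291322 , 36.04749152,  2.20389862, 86.98483652, -1.5473259 ,
       57.08449898, -1.14752183]), 'qd': array([-0.00781517, -0.1434095 ,  0.11455259, -0.18436355,  0.01910476,
        0.15828772,  0.04088875]), 'effort': array([ 1.84961515e-03, -5.63798583e+01,  1.22785583e+00, -1.93650502e+01,
        1.11097595e-02,  7.43275654e-03,  1.56189873e-05]), 'eef_pos': array([ 0.17249635, -0.62612305,  0.19738107]), 'ee_rot': array([-1.79912874e+02,  8.21109719e-04,  1.53981885e+01]), 'ft_force': array([ 0.59046486, -0.1719042 ,  0.13511607]), 'ft_torque': array([-0.00512006, -0.01581281, -0.03553195]), 'opening': 0.085422335872841} -0.0187
```

View pics/scene0.png

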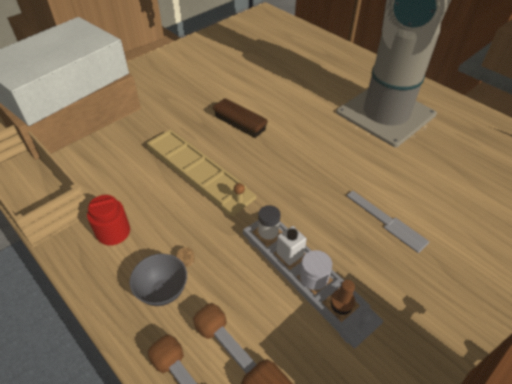

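View pics/side0.png

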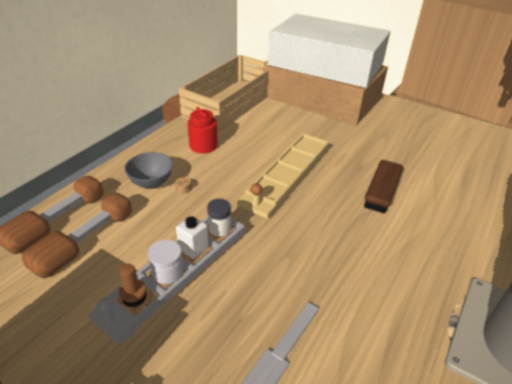

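View pics/wrist0.png

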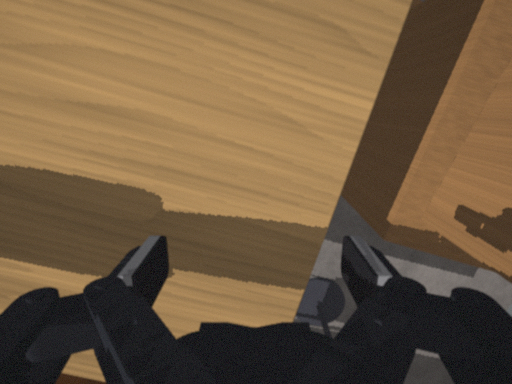

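The order along the steel rack is jar, bottle, tin, dauber. I can't make out the steel post yet, so I'll zoom in.

```bash
python3 - <<'E'
import cv2
a=cv2.imread('pics/scene0.png')[180:360,220:400];b=cv2.imread('pics/side0.png')[180:350,80:260]
cv2.imwrite('pics/z1.png',cv2.resize(a,None,fx=3.2,fy=3.2,interpolation=2));cv2.imwrite('pics/z2.png',cv2.resize(b,None,fx=3.4,fy=3.4,interpolation=2))
E
```

```text
(no output)
```

View pics/z1.png

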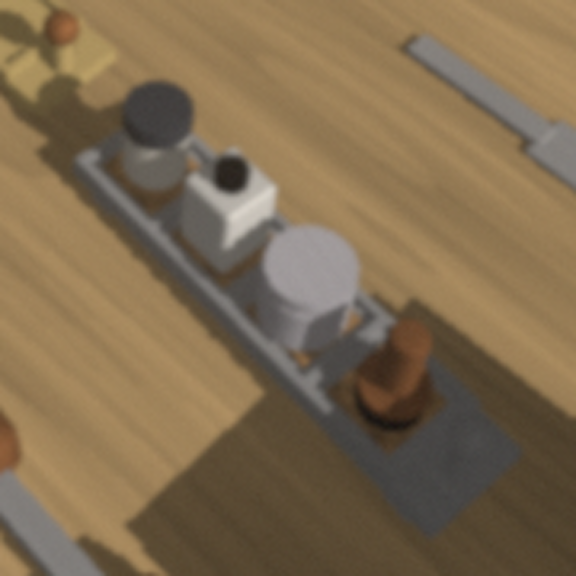

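View pics/z2.png

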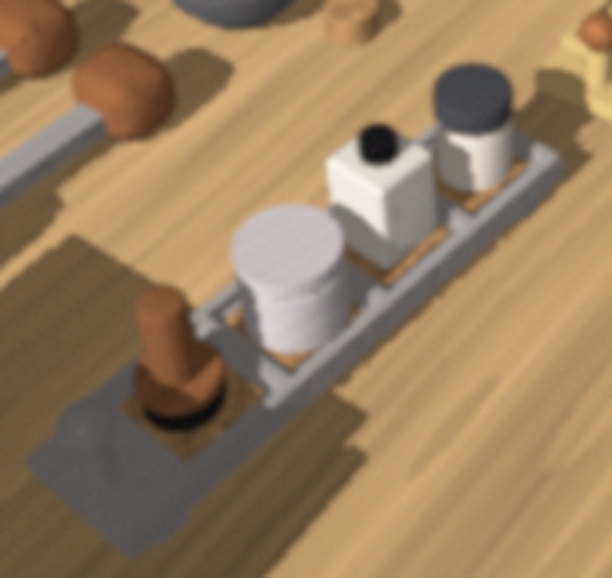

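Scene zoom: the board runs on past the dauber, at about (460,430) in the crop, with a faint knob in shadow. I'll use depth to confirm the post and measure everything.

```bash
cat > meas.py <<'E'
from h import *
def rot(im,d,m,mask):
    pass
E
python3 - <<'E'
from h import *
for n in ['scene','side']:
    z=np.load(n+'0.npz'); im,d=z['im'],z['d']; m={k:z[k] for k in ['fx','fy','cx','cy','world_from_camera']}
    P=cloud(d,m); X,Y,Z=P[...,0],P[...,1],P[...,2]
    print(n,'table z',np.median(Z[(d>0)&(abs(Z)<.02)]))
    hsv=cv2.cvtColor(im,cv2.COLOR_BGR2HSV)
    ok=(d>0)&(Z>0.014)&(Z<0.15)
    lab_n,lab,st,cen=cv2.connectedComponentsWithStats(ok.astype(np.uint8))
    for i in range(1,lab_n):
        if st[i,4]<80: continue
        s=lab==i; q=P[s]
        print(i,st[i,:5],'mean',q.mean(0).round(3),'min',q.min(0).round(3),'max',q.max(0).round(3))
    # height map picture
    h=np.clip(Z/0.12,0,1)*255; h[d<=0]=0
    cv2.imwrite(f'pics/h_{n}.png',cv2.applyColorMap(h.astype(np.uint8),cv2.COLORMAP_JET))
E
```

```text
scene table z 0.00165492005816259
1 [  20    0  140   32 2939] mean [ 0.356 -0.971  0.08 ] min [ 0.13  -1.399  0.014] max [ 0.507 -0.913  0.15 ]
2 [448   0  54  16 522] mean [-0.746 -0.135  0.037] min [-0.918 -0.22   0.014] max [-0.714 -0.097  0.075]
3 [    0    61   141   183 10674] mean [ 0.746 -0.402  0.076] min [ 0.498 -0.697  0.014] max [ 0.938 -0.128  0.15 ]
5 [ 339   66   94   72 2821] mean [0.041 0.02  0.07 ] min [-0.103 -0.1    0.014] max [0.104 0.103 0.15 ]
6 [ 213   98   55   38 1034] mean [ 0.339 -0.245  0.037] min [ 0.297 -0.334  0.014] max [ 0.369 -0.173  0.045]
16 [ 147  129  109   88 3424] mean [ 0.544 -0.16   0.029] min [ 0.498 -0.334  0.014] max [ 0.585 -0.012  0.079]
24 [ 243  205  141  144 6665] mean [0.576 0.219 0.05 ] min [0.517 0.039 0.014] max [0.614 0.365 0.108]
25 [ 130  247   64   59 1894] mean [0.781 0.01  0.033] min [ 0.699 -0.03   0.014] max [0.848 0.08  0.054]
26 [ 193  302  101   82 2310] mean [0.773 0.221 0.039] min [0.74  0.128 0.015] max [0.804 0.328 0.053]
27 [ 148  334   49   50 1271] mean [0.868 0.16  0.04 ] min [0.838 0.121 0.015] max [0.893 0.2
[... 617 characters left out ...]
 mean [0.803 0.018 0.035] min [ 0.74  -0.029  0.014] max [0.85  0.08  0.051]
6 [ 365  160   39   50 1207] mean [ 0.331 -0.237  0.037] min [ 0.297 -0.335  0.014] max [ 0.37  -0.172  0.043]
7 [   0  176  104   77 2460] mean [0.858 0.253 0.035] min [0.834 0.12  0.014] max [0.901 0.348 0.051]
8 [176 177  16  13 151] mean [0.715 0.002 0.02 ] min [ 0.699 -0.017  0.014] max [0.734 0.018 0.024]
9 [  22  192  111   85 2796] mean [0.765 0.263 0.035] min [0.738 0.125 0.014] max [0.807 0.354 0.052]
10 [  88  198  158  146 7921] mean [0.555 0.225 0.049] min [0.515 0.044 0.014] max [0.617 0.365 0.106]
14 [ 484  284   28   87 1505] mean [0.051 0.035 0.057] min [ 0.017 -0.054  0.014] max [0.066 0.064 0.123]
```

View pics/h_side.png

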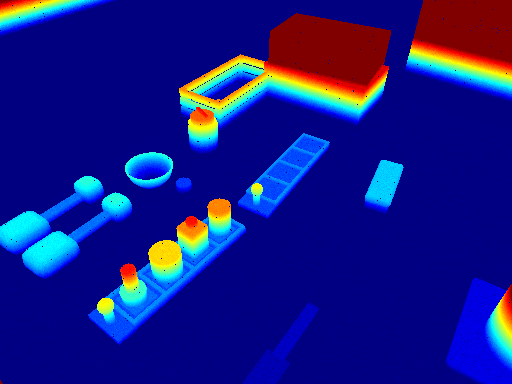

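View pics/h_scene.png

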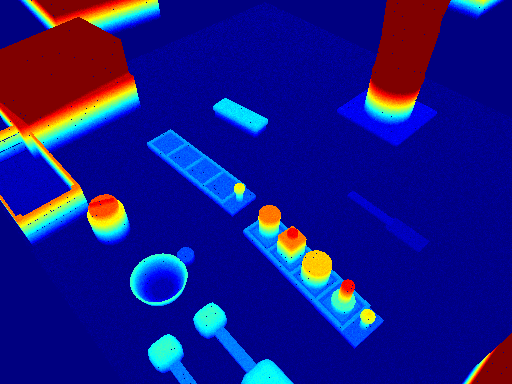

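The height maps show the steel post as a yellow dot at side (105,307), past the dauber. The bamboo post is at side (257,188), the end nearest the steel rack. So the dauber goes to y=-105, tin to -35, bottle to +35 and jar to +105. Now I'll fit the frames.

```bash
cat > fit.py <<'E'
from h import *
def load(n):
    z=np.load(n+'0.npz'); m={k:z[k] for k in ['fx','fy','cx','cy','world_from_camera']}
    return z['im'],z['d'],m
def rack(P,d,box):
    X,Y,Z=P[...,0],P[...,1],P[...,2]
    s=(d>0)&(X>box[0])&(X<box[1])&(Y>box[2])&(Y<box[3])
    b=P[s&(Z>.012)&(Z<.036)]
    (c,sz,a)=cv2.minAreaRect(b[:,:2].astype(np.float32))
    # knob: top cluster isolated
    return b,c,sz,a,s
E
python3 - <<'E'
from fit import *
for n in ['scene','side']:
    im,d,m=load(n); P=cloud(d,m); Z=P[...,2]
    for name,box in [('bamboo',(.47,.61,-.36,0.01)),('steel',(.50,.63,.025,.38))]:
        b,c,sz,a,s=rack(P,d,box)
        print(n,name,'rect c',np.round(c,4),'size',np.round(sz,4),'ang',round(a,2))
        hi=s&(Z>.045)
        k,lab,st,ce=cv2.connectedComponentsWithStats(hi.astype(np.uint8))
        for i in range(1,k):
            if st[i,4]<15: continue
            q=P[lab==i]; zt=np.percentile(q[:,2],98); t=q[q[:,2]>zt-.006]
            (cc,ss,aa)=cv2.minAreaRect(t[:,:2].astype(np.float32))
            print('   blob n',len(q),'top',round(zt,4),'c',np.round(cc,4),'size',np.round(ss,4),'a',round(aa,1), 'xy range',q.min(0)[:2].round(4),q.max(0)[:2].round(4))
            if 0.099<zt: 
                t=q[(q[:,2]>.08)&(q[:,2]<.094)]
                if len(t):
                  cc,ss,aa=cv2.minAreaRect(t[:,:2].astype(np.float32)); print('      shoulder',np.round(cc,4),np.round(ss,4),round(aa,1))
E
```

```text
scene bamboo rect c [ 0.5422 -0.1742] size [0.0794 0.3228] ang 2.05
   blob n 124 top 0.0787 c [ 0.5377 -0.0292] size [0.0169 0.0204] a 8.4 xy range [ 0.5251 -0.0391] [ 0.5496 -0.0164]
scene steel rect c [0.5643 0.2019] size [0.3217 0.078 ] ang 85.84
   blob n 569 top 0.0932 c [0.5524 0.0803] size [0.0457 0.0428] a 46.0 xy range [0.5311 0.0583] [0.5755 0.1032]
   blob n 725 top 0.1068 c [0.562  0.1504] size [0.0226 0.0192] a 44.0 xy range [0.54   0.1286] [0.584  0.1732]
      shoulder [0.5618 0.151 ] [0.0424 0.0426] 85.6
   blob n 882 top 0.0835 c [0.5652 0.2195] size [0.0556 0.0529] a 39.6 xy range [0.5373 0.191 ] [0.5932 0.2473]
   blob n 566 top 0.1064 c [0.5735 0.2936] size [0.022  0.0222] a 41.9 xy range [0.5516 0.2721] [0.5949 0.315 ]
      shoulder [0.5801 0.2961] [0.0089 0.0225] 20.0
   blob n 200 top 0.0786 c [0.5754 0.3456] size [0.0203 0.0206] a 38.6 xy range [0.5652 0.3345] [0.5881 0.3588]
side bamboo rect c [ 0.5424 -0.1751] size [0.0772 0.3261] ang 1.83
   blob n 140 top 0.0766 c [ 0.5385 -0.0299] size [0.0187 0.0189] a 33.4 xy range [ 0.5262 -0.0402] [ 0.5478 -0.0165]
side steel rect c [0.5644 0.2016] size [0.323  0.0793] ang 85.32
   blob n 652 top 0.0914 c [0.5534 0.0795] size [0.0452 0.0446] a 63.0 xy range [0.5304 0.0544] [0.5764 0.1037]
   blob n 1906 top 0.1035 c [0.5621 0.151 ] size [0.0211 0.0224] a 37.6 xy range [0.5377 0.1306] [0.5942 0.2478]
      shoulder [0.5634 0.1882] [0.1156 0.0536] 87.8
   blob n 726 top 0.1043 c [0.5735 0.2941] size [0.0222 0.0217] a 16.2 xy range [0.5518 0.2723] [0.5961 0.3158]
      shoulder [0.5679 0.2962] [0.0237 0.0114] 66.3
   blob n 261 top 0.0768 c [0.5745 0.3475] size [0.0213 0.0193] a 26.1 xy range [0.5627 0.3346] [0.5858 0.3592]
```

Checks: the predicted bamboo knob (0.5375, -0.0297) matches the measured one, and the object heights match the sizes given. Frame yaw is 1.9° for bamboo and -4.5° for steel. The jaws should open across the rows, so yaw ≈ 85.5. I'll move towards the jar first.

```bash
python3 -m pendant '[[0.4,0.8,0,0,0,0.8,-1],[0.4,0.8,0,0,0,0.8,-1],[0.4,0.8,0,0,0,0.8,-1],[0.4,0.8,0,0,0,0.8,-1]]'; python3 -c "
from h import *
print(r.sense()['joint_pos'])"
```

```text
clock: 0.65
eef_pos: [0.267, -0.4321, 0.1956]
ee_rot: [-180.0, 0.1, 34.8]
ft_force: [1.4, 0.2, 0.2]
opening: 0.085
[ 57.59191468  24.63435295  -3.61288811 109.39198435   2.26765577
  46.08347761  -2.50582058]
```

```bash
python3 - <<'E'
from fit import *
# bottle yaw: side faces from height band, per camera
for n in ['scene','side']:
    im,d,m=load(n); P=cloud(d,m); X,Y,Z=P[...,0],P[...,1],P[...,2]
    s=(d>0)&(abs(X-.562)<.032)&(abs(Y-.1507)<.032)&(Z>.05)&(Z<.095)
    # drop tin (circle)
    s&=np.hypot(X-.5652,Y-.2195)>.034
    c,sz,a=cv2.minAreaRect(P[s][:,:2].astype(np.float32)); print(n,np.round(c,4),np.round(sz,4),a,s.sum())
    t=s&(Z>.085); c,sz,a=cv2.minAreaRect(P[t][:,:2].astype(np.float32)); print('  top',np.round(c,4),np.round(sz,4),a,t.sum())
E
```

```text
scene [0.5618 0.1511] [0.0426 0.0426] 85.8279037475586 577
  top [0.5618 0.151 ] [0.0424 0.0424] 85.64007568359375 293
side [0.5617 0.1512] [0.0431 0.0428] 85.0790023803711 697
  top [0.5618 0.1515] [0.0427 0.0407] 83.59500885009766 282
```

```bash
python3 -m pendant '[[0.43,0.77,0,0,0,0.77,-1],[0.43,0.77,0,0,0,0.77,-1],[0.43,0.77,0,0,0,0.77,-1],[0.43,0.77,0,0,0,0.77,-1],[0.43,0.77,0,0,0,0.77,-1],[0.43,0.77,0,0,0,0.77,-1],[0.43,0.77,0,0,0,0.77,-1],[0.43,0.77,0,0,0,0.77,-1],[0.43,0.77,0,0,0,0.77,-1],[0.43,0.77,0,0,0,0.77,-1],[0.43,0.77,0,0,0,0.77,-1],[0,0,0,0,0,0,-1]]'
```

```text
clock: 2.15
eef_pos: [0.5588, 0.0984, 0.1956]
ee_rot: [179.8, -0.0, 87.6]
ft_force: [0.0, -1.1, -0.3]
opening: 0.0853
```

```bash
python3 -m pendant '[[-0.1,-0.3,-0.3,0,0,-0.33,-1],[0,0,-0.3,0,0,0,-1],[0,0,0,0,0,0,-1]]'; python3 - <<'E'
from h import *
cap('wrist','w1.png')
E
```

```text
clock: 2.52
eef_pos: [0.5515, 0.0782, 0.1581]
ee_rot: [180.0, 0.1, 85.5]
ft_force: [0.3, 1.0, 0.5]
opening: 0.0852
```

View pics/w1.png

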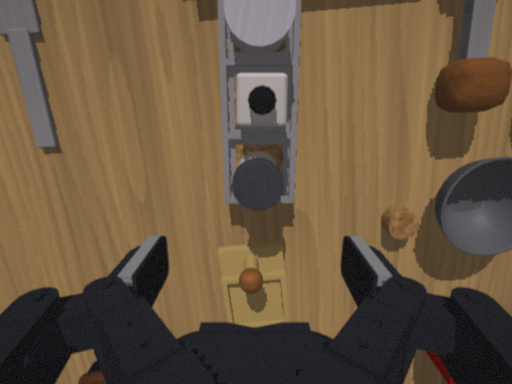

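Wrist view: the jar (256,182) lies on the fingers' midline (col ≈255). Going down and closing.

```bash
python3 -m pendant '[[0.02,0.03,-0.5,0,0,0,-1],[0,0,-0.5,0,0,0,-1],[0,0,-0.5,0,0,0,-1],[0,0,-0.3,0,0,0,-1],[0,0,0,0,0,0,-1]]'
```

```text
clock: 3.2
eef_pos: [0.5574, 0.0784, 0.053]
ee_rot: [179.4, 0.0, 85.2]
ft_force: [0.2, -0.5, 0.6]
opening: 0.0851
```

```bash
python3 -m pendant '[[-0.07,0.03,-0.1,0,0.1,0,-1],[0,0,-0.08,0,0,0,-1],[0,0,0,0,0,0,-1]]'
```

```text
clock: 3.58
eef_pos: [0.5549, 0.0804, 0.0442]
ee_rot: [179.7, 0.0, 85.2]
ft_force: [0.3, -1.0, 0.1]
opening: 0.0852
```

```bash
python3 -m pendant '[[-0.04,0,-0.04,0,0.05,0,-0.5],[0,0,0,0,0,0,0.2],[0,0,0,0,0,0,1],[0,0,0,0,0,0,1],[0,0,0,0,0,0,1],[0,0,0,0,0,0,1]]'
```

```text
clock: 4.32
eef_pos: [0.5533, 0.0806, 0.0429]
ee_rot: [179.9, 0.1, 85.2]
ft_force: [-0.6, -0.0, 1.5]
opening: 0.0437
```

```bash
python3 -m pendant '[[0,0,0.3,0,0,0,1],[0,0,0.5,0,0,0,1],[0,0,0.6,0,0,0,1],[0,0,0.1,0,0,0,1],[0,-0.3,0,0,0,0.3,1],[-0.05,-0.6,0,0,0,0.3,1],[-0.05,-0.6,0,0,0,0.3,1],[-0.05,-0.6,0,0,0,0.2,1],[-0.05,-0.5,0,0,0,0,1],[0,-0.15,0,0,0,0,1],[0,0,0,0,0,0,1]]'
```

```text
clock: 5.7
eef_pos: [0.5339, -0.0877, 0.1268]
ee_rot: [-179.2, -0.0, 92.2]
ft_force: [-0.2, 0.5, -1.1]
opening: 0.0437
```

```bash
python3 -m pendant '[[0.08,0.05,-0.2,0,-0.1,0,1],[0,0,-0.4,0,0,0,1],[0,0,-0.3,0,0,0,1],[0,0,-0.2,0,0,0,1],[0,0,0,0,0,0,1]]'
```

```text
clock: 6.32
eef_pos: [0.5402, -0.075, 0.0564]
ee_rot: [-179.9, -0.3, 92.8]
ft_force: [0.4, 0.1, -1.3]
opening: 0.0432
```

```bash
python3 -m pendant '[[0,-0.12,0,0,0,-0.1,1],[0,0,0,0,0,0,1],[0,0,0,0,0,0,1]]'
```

```text
clock: 6.7
eef_pos: [0.5415, -0.0823, 0.0577]
ee_rot: [179.9, -0.3, 92.2]
ft_force: [-0.0, 0.8, -1.1]
opening: 0.0437
```

```bash
python3 -m pendant '[[-0.03,-0.04,-0.1,0,0,0,1],[0,0,-0.1,0,0,0,1],[0,0,0,0,0,0,1]]'; python3 - <<'E'
from h import *
cap('side','s2.png')
E
```

```text
clock: 7.08
eef_pos: [0.5397, -0.0854, 0.0453]
ee_rot: [179.9, -0.3, 92.2]
ft_force: [-1.2, 0.0, -1.9]
opening: 0.0437
```

View pics/s2.png

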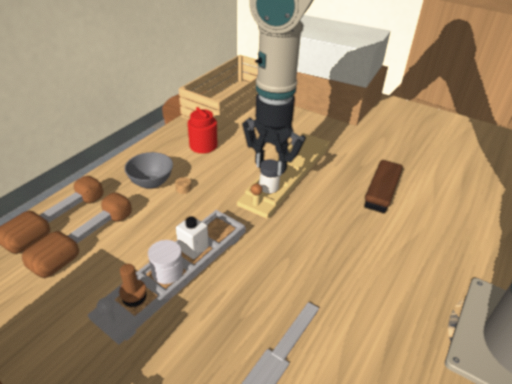

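Side view: the jar is held upright over the compartment next to the knob (270,178). I'll lower it the last few mm while watching the force.

```bash
python3 -m pendant '[[0,0,-0.06,0,0,0,1],[0,0,-0.03,0,0,0,1],[0,0,0,0,0,0,1]]'
```

```text
clock: 7.5
eef_pos: [0.54, -0.0851, 0.0397]
ee_rot: [179.8, -0.3, 92.2]
ft_force: [0.2, -0.3, -1.3]
opening: 0.0436
```

```bash
python3 -m pendant '[[0,0,-0.02,0,0,0,1],[0,0,0,0,0,0,1]]'
```

```text
clock: 7.75
eef_pos: [0.5402, -0.0851, 0.039]
ee_rot: [179.8, -0.3, 92.2]
ft_force: [-0.5, -0.2, -0.5]
opening: 0.044
```

```bash
python3 -m pendant '[[0,0,0,0,0,0,0.3],[0,0,0,0,0,0,-0.2],[0,0,0,0,0,0,-1],[0,0,0,0,0,0,-1],[0,0,0,0,0,0,-1],[0,0,0.3,0,0,0,-1],[0,0,0.6,0,0,0,-1],[0,0,0.8,0,0,0,-1],[0,0,0,0,0,0,-1]]'
```

```text
clock: 8.88
eef_pos: [0.5402, -0.0848, 0.1434]
ee_rot: [179.8, -0.3, 92.2]
ft_force: [-0.4, 0.7, -0.5]
opening: 0.0857
```

```bash
python3 -m pendant '[[0.05,0.4,0,0,0,-0.2,-1],[0.06,0.6,0,0,0,-0.2,-1],[0.06,0.7,0,0,0,-0.2,-1],[0.06,0.7,0,0,0,-0.2,-1],[0.06,0.6,0,0,0,-0.2,-1],[0.06,0.5,0,0,0,-0.1,-1],[0,0.2,0,0,0,0,-1],[0,0,0,0,0,0,-1],[0,0,0,0,0,0,-1]]'; python3 - <<'E'
from h import *
cap('side','s3.png'); cap('wrist','w3.png')
E
```

```text
clock: 10.0
eef_pos: [0.5561, 0.1379, 0.1363]
ee_rot: [-179.6, 0.1, 85.1]
ft_force: [0.4, -0.4, 1.1]
opening: 0.0851
```

View pics/w3.png

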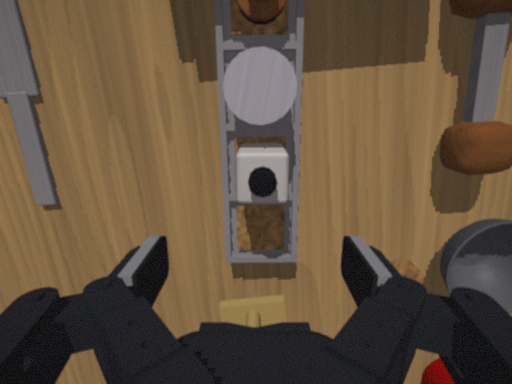

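View pics/s3.png

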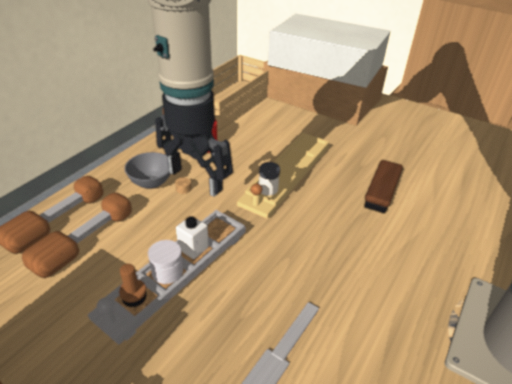

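The jar stands upright next to the bamboo knob at side (270,178). In the wrist view the bottle (262,175) is square to the rack and to the jaws. Next step: centre over it.

```bash
python3 -m pendant '[[0.09,0.2,-0.1,0,-0.05,0,-1],[0,0,-0.2,0,0,0,-1],[0,0,0,0,0,0,-1],[0,0,0,0,0,0,-1]]'
```

```text
clock: 10.6
eef_pos: [0.5622, 0.1487, 0.1168]
ee_rot: [-179.9, 0.1, 84.9]
ft_force: [-0.3, -0.5, 0.3]
opening: 0.0853
```

```bash
python3 -m pendant '[[0,0.04,-0.3,0,0,0.08,-1],[0,0,-0.4,0,0,0,-1],[0,0,-0.2,0,0,0,-1],[0,0,-0.1,0,0,0,-1],[0,0,0,0,0,0,-1],[0,0,0,0,0,0,-1]]'
```

```text
clock: 11.35
eef_pos: [0.5623, 0.1514, 0.0535]
ee_rot: [-179.9, 0.1, 85.4]
ft_force: [0.2, -0.5, 0.1]
opening: 0.0856
```

```bash
python3 -m pendant '[[0,0,-0.1,0,0,0,-0.6],[0,0,0,0,0,0,-0.2],[0,0,0,0,0,0,0.3],[0,0,0,0,0,0,1],[0,0,0,0,0,0,1],[0,0,0,0,0,0,1],[0,0,0,0,0,0,1]]'
```

```text
clock: 12.22
eef_pos: [0.5632, 0.1518, 0.0487]
ee_rot: [179.9, 0.0, 85.4]
ft_force: [-0.2, 0.5, -0.8]
opening: 0.0399
```

```bash
python3 -m pendant '[[0,0,0.2,0,0,0,1],[0,0,0.5,0,0,0,1],[0,0,0.7,0,0,0,1],[0,0,0.3,0,0,0,1],[0,0,0,0,0,0,1],[0,-0.3,0,0,0,0.15,1],[-0.05,-0.6,0,0,0,0.2,1],[-0.06,-0.7,0,0,0,0.2,1],[-0.06,-0.7,0,0,0,0.2,1],[-0.06,-0.7,0,0,0,0.2,1],[-0.05,-0.7,0,0,0,0.1,1],[-0.05,-0.6,0,0,0,0,1],[0,-0.4,0,0,0,0,1],[0,-0.2,0,0,0,0,1],[0,0,0,0,0,0,1],[0,0,0,0,0,0,1]]'
```

```text
clock: 14.22
eef_pos: [0.5345, -0.1484, 0.148]
ee_rot: [-179.3, -0.2, 92.2]
ft_force: [0.4, 0.6, -2.4]
opening: 0.0398
```

```bash
python3 -m pendant '[[0.11,-0.1,0,0,-0.1,-0.03,1],[0,0,-0.4,0,0,0,1],[0,0,-0.6,0,0,0,1],[0,0,-0.3,0,0,0,1],[0,0,0,0,0,0,1],[0,0,0,0,0,0,1]]'
```

```text
clock: 14.98
eef_pos: [0.5463, -0.1503, 0.0699]
ee_rot: [179.6, -0.2, 92.5]
ft_force: [-0.3, 0.4, -2.4]
opening: 0.0399
```

```bash
python3 -m pendant '[[-0.07,-0.07,-0.1,0,0.05,-0.08,1],[0,0,-0.15,0,0,0,1],[0,0,0,0,0,0,1],[0,0,0,0,0,0,1]]'
```

```text
clock: 15.48
eef_pos: [0.5433, -0.1553, 0.0558]
ee_rot: [179.8, -0.2, 91.9]
ft_force: [-0.5, -0.3, -2.0]
opening: 0.0404
```

```bash
python3 -m pendant '[[-0.02,0,-0.1,0,0,0,1],[0,0,-0.06,0,0,0,1],[0,0,0,0,0,0,1],[0,0,0,0,0,0,1]]'
```

```text
clock: 15.98
eef_pos: [0.5422, -0.1552, 0.0456]
ee_rot: [179.7, -0.2, 91.9]
ft_force: [0.2, -0.5, -1.5]
opening: 0.0397
```

```bash
python3 -m pendant '[[0,0,-0.02,0,0,0,1],[0,0,0,0,0,0,1]]'
```

```text
clock: 16.23
eef_pos: [0.5424, -0.1551, 0.0448]
ee_rot: [179.7, -0.2, 92.0]
ft_force: [-0.2, -0.4, -1.0]
opening: 0.0402
```

```bash
python3 -m pendant '[[0,0,0,0,0,0,0.3],[0,0,0,0,0,0,-0.2],[0,0,0,0,0,0,-1],[0,0,0,0,0,0,-1],[0,0,0,0,0,0,-1],[0,0,0.3,0,0,0,-1],[0,0,0.6,0,0,0,-1],[0,0,0.9,0,0,0,-1],[0,0,0,0,0,0,-1]]'; python3 -m pendant '[[0.05,0.4,0,0,0,-0.1,-1],[0.05,0.7,0,0,0,-0.2,-1],[0.05,0.8,0,0,0,-0.2,-1],[0.05,0.8,0,0,0,-0.2,-1],[0.05,0.8,0,0,0,-0.2,-1],[0.05,0.8,0,0,0,-0.1,-1],[0.05,0.8,0,0,0,-0.1,-1],[0.03,0.6,0,0,0,0,-1],[0,0.3,0,0,0,0,-1],[0,0,0,0,0,0,-1],[0,0,0,0,0,0,-1]]'; python3 - <<'E'
from h import *
cap('side','s4.png')
E
```

```text
clock: 17.35
eef_pos: [0.5438, -0.1549, 0.1598]
ee_rot: [179.5, -0.1, 92.0]
ft_force: [0.2, 0.8, 0.1]
opening: 0.0854
clock: 18.73
eef_pos: [0.5629, 0.2104, 0.1623]
ee_rot: [179.5, 0.1, 84.8]
ft_force: [-0.1, -1.0, -0.8]
opening: 0.0854
```

View pics/s4.png

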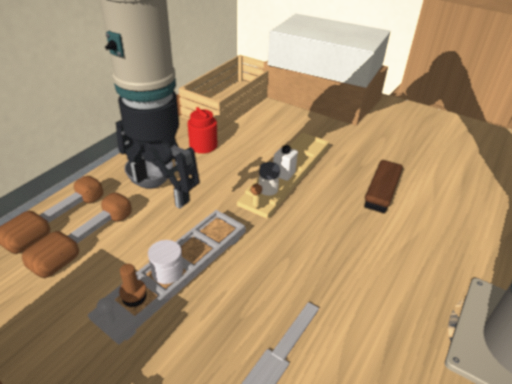

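The bottle stands upright at side (287,160) behind the jar (270,178). Next is the tin.

```bash
python3 -m pendant '[[0.03,0.14,-0.2,0,0.08,0.1,-1],[0,0,-0.4,0,0,0,-1],[0,0,-0.2,0,0,0,-1],[0,0,0,0,0,0,-1],[0,0,0,0,0,0,-1]]'
```

```text
clock: 19.4
eef_pos: [0.5663, 0.2153, 0.1117]
ee_rot: [-179.9, 0.3, 85.1]
ft_force: [-0.1, -0.1, 0.5]
opening: 0.0854
```

```bash
python3 -m pendant '[[-0.01,0.06,-0.2,0,0,0,-1],[0,0,-0.4,0,0,0,-1],[0,0,-0.2,0,0,0,-1],[0,0,-0.1,0,0,0,-1],[0,0,0,0,0,0,-1],[0,0,0,0,0,0,-1]]'
```

```text
clock: 20.15
eef_pos: [0.5673, 0.221, 0.0575]
ee_rot: [179.8, 0.1, 85.1]
ft_force: [1.3, 0.2, -0.6]
opening: 0.0856
```

```bash
python3 -m pendant '[[-0.03,-0.02,-0.1,0,0,0,-1],[0,0,-0.1,0,0,0,-1],[0,0,0,0,0,0,-1],[0,0,0,0,0,0,-1]]'
```

```text
clock: 20.65
eef_pos: [0.566, 0.2198, 0.0456]
ee_rot: [179.7, 0.1, 85.1]
ft_force: [0.1, -0.4, -0.3]
opening: 0.0852
```

```bash
python3 -m pendant '[[0,0,0,0,0,0,-0.6],[0,0,0,0,0,0,-0.3],[0,0,0,0,0,0,0.3],[0,0,0,0,0,0,1],[0,0,0,0,0,0,1],[0,0,0,0,0,0,1],[0,0,0,0,0,0,1]]'
```

```text
clock: 21.52
eef_pos: [0.5591, 0.2217, 0.0487]
ee_rot: [-179.7, 0.2, 85.2]
ft_force: [0.4, -0.1, 0.2]
opening: -0.0003
```

The jaws shut fully, so the grip missed or slipped off. I'll look before moving again.

```bash
python3 - <<'E'
from h import *
for n in ['side','scene','wrist']:
    im,d,m=cap(n,n+'5.png'); np.savez(n+'5.npz',im=im,d=d,**{k:np.array(v) for k,v in m.items()})
im=cv2.imread('pics/side5.png')[160:350,60:280]; cv2.imwrite('pics/z5.png',cv2.resize(im,None,fx=3,fy=3,interpolation=2))
E
```

```text
(no output)
```

View pics/z5.png

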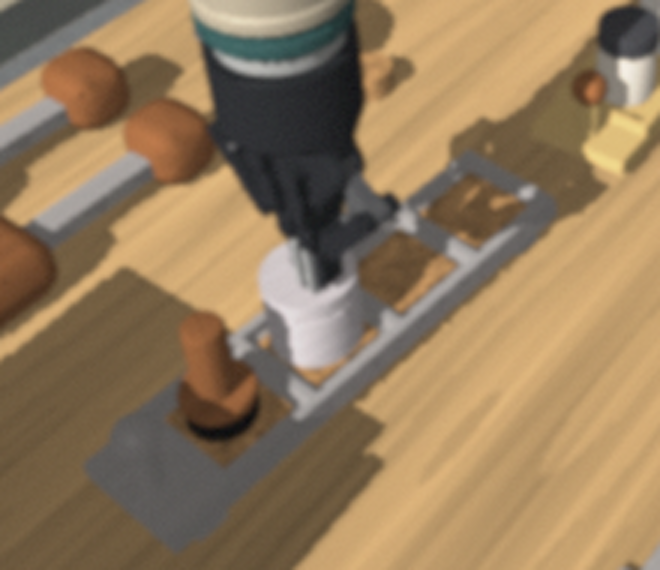

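View pics/scene5.png

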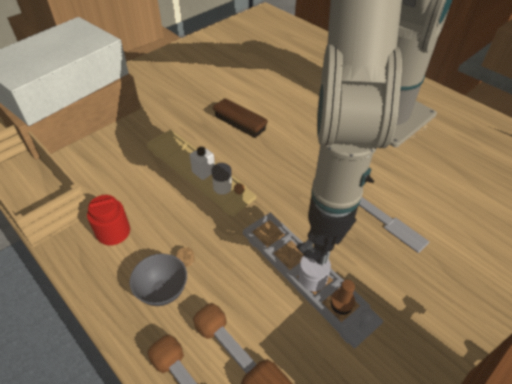

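View pics/wrist5.png

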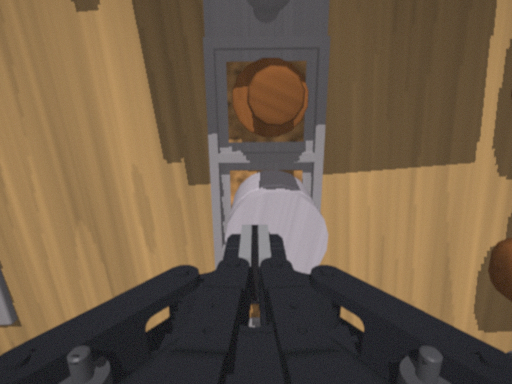

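```bash
python3 - <<'E'
from h import *
for n in ['side','scene']:
    z=np.load(n+'5.npz'); im,d=z['im'],z['d']; m={k:z[k] for k in ['fx','fy','cx','cy','world_from_camera']}
    P=cloud(d,m); X,Y,Z=P[...,0],P[...,1],P[...,2]
    hsv=cv2.cvtColor(im,cv2.COLOR_BGR2HSV)
    s=(d>0)&(abs(X-.565)<.05)&(abs(Y-.22)<.05)&(Z>.035)&(Z<.09)
    s1=s&(im.min(-1)>120)
    t=P[s1&(Z>.072)]; print(n,len(t),t.min(0).round(4),t.max(0).round(4),t.mean(0).round(4))
    A=np.c_[t[:,:2],np.ones(len(t))]; print('plane',np.linalg.lstsq(A,t[:,2],rcond=None)[0].round(3))
    q=P[s1]; print('all bright',q.min(0).round(4),q.max(0).round(4))
    k=P[(d>0)&(im.max(-1)<90)&(abs(X-.56)<.05)&(abs(Y-.22)<.05)&(Z>.05)&(Z<.2)]
    i=np.argsort(k[:,2])[:30]; print('dark lowest',k[i].mean(0).round(4))
print(r.sense()['eef_pos'],r.sense()['ee_rot'],r.sense()['joint_pos'],r.sense()['opening'],r.sense()['ft_force'])
E
```

```text
side 407 [0.5432 0.2066 0.072 ] [0.5987 0.2473 0.0898] [0.568  0.2314 0.0792]
plane [ 0.017 -0.061  0.083]
all bright [0.5418 0.2066 0.0354] [0.5987 0.2473 0.0898]
dark lowest [0.548  0.2242 0.0949]
scene 442 [0.5428 0.1932 0.0721] [0.5977 0.2472 0.0898] [0.5772 0.2257 0.0807]
plane [-0.045 -0.039  0.115]
all bright [0.5339 0.1932 0.0351] [0.6036 0.2588 0.0898]
dark lowest [0.5682 0.2218 0.0936]
[0.55924918 0.22145957 0.04848304] [-179.70444745    0.18261463   85.1853984 ] [-13.60823752  44.12604965 -17.30161963 101.23691672  19.67138839
  37.97468202 -46.83853979] 0.0002967360460597389 [-0.35842535 -0.14602088 -0.02450952]
```

```bash
python3 - <<'E'
from h import *
for f in ['wrist0','wrist5']:
    z=np.load(f+'.npz'); print(f,z['world_from_camera'][:3,3].round(4),z['world_from_camera'][:3,2].round(3))
z=np.load('wrist5.npz');m={k:z[k] for k in ['fx','fy','cx','cy','world_from_camera']}; P=cloud(z['d'],m)
for v in [195,215,228,235,245,255,265,280,300]:
    print(v,[(P[v,u].round(3).tolist(),z['im'][v,u].tolist()) for u in (246,264,290)])
z=np.load('side5.npz');m={k:z[k] for k in ['fx','fy','cx','cy','world_from_camera']}; P=cloud(z['d'],m)
for v in range(236,262,3):
    print(v,[(P[v,u].round(3).tolist(),int(z['im'][v,u].mean())) for u in (155,160,163,167,172)])
E
```

```text
wrist0 [ 0.2389 -0.6076  0.3735] [-0.266 -0.071 -0.961]
wrist5 [0.565  0.2919 0.2246] [-0.028 -0.277 -0.961]
195 [([0.555, 0.243, 0.067], [174, 165, 174]), ([0.565, 0.246, 0.08], [169, 160, 167]), ([0.579, 0.245, 0.08], [170, 163, 171])]
215 [([0.555, 0.236, 0.08], [169, 162, 171]), ([0.565, 0.235, 0.081], [168, 160, 169]), ([0.578, 0.234, 0.081], [173, 164, 174])]
228 [([0.555, 0.233, 0.09], [151, 148, 149]), ([0.564, 0.232, 0.091], [151, 146, 148]), ([0.578, 0.227, 0.081], [172, 161, 172])]
235 [([0.555, 0.233, 0.099], [147, 145, 143]), ([0.564, 0.232, 0.099], [148, 143, 144]), ([0.578, 0.223, 0.081], [168, 161, 169])]
245 [([0.556, 0.233, 0.109], [148, 144, 146]), ([0.564, 0.232, 0.108], [147, 146, 148]), ([0.577, 0.217, 0.081], [174, 164, 173])]
255 [([0.556, 0.233, 0.117], [149, 144, 144]), ([0.563, 0.233, 0.118], [151, 146, 148]), ([0.577, 0.21, 0.08], [177, 168, 176])]
265 [([0.557, 0.234, 0.128], [49, 42, 41]), ([0.563, 0.234, 0.128], [51, 46, 44]), ([0.573, 0.233, 0.127], [49, 44, 43])]
280 [([0.557, 0.234, 0.136], [41, 40, 35]), ([0.563, 0.234, 0.137], [51, 46, 45]), ([0.57
[... 807 characters left out ...]
104], 134), ([0.553, 0.232, 0.108], 126), ([0.547, 0.23, 0.11], 39), ([0.546, 0.22, 0.102], 35)]
251 [([0.581, 0.227, 0.079], 202), ([0.562, 0.233, 0.096], 143), ([0.555, 0.232, 0.1], 144), ([0.548, 0.23, 0.102], 47), ([0.546, 0.22, 0.094], 48)]
254 [([0.575, 0.233, 0.08], 203), ([0.564, 0.232, 0.087], 161), ([0.555, 0.233, 0.093], 150), ([0.551, 0.228, 0.092], 55), ([0.551, 0.217, 0.08], 125)]
257 [([0.571, 0.238, 0.08], 202), ([0.563, 0.234, 0.081], 201), ([0.56, 0.23, 0.079], 187), ([0.554, 0.226, 0.08], 173), ([0.547, 0.221, 0.08], 201)]
260 [([0.567, 0.242, 0.079], 202), ([0.559, 0.238, 0.081], 202), ([0.555, 0.235, 0.08], 203), ([0.549, 0.232, 0.08], 201), ([0.544, 0.226, 0.078], 148)]
```

```bash
python3 - <<'E'
from h import *
for f,tcp in [('wrist0',.1974),('wrist5',.0485)]:
    z=np.load(f+'.npz');d=z['d'];m={k:z[k] for k in ['fx','fy','cx','cy','world_from_camera']}
    P=cloud(d,m); rel=P[...,2]-tcp
    s=(d>0)&(d<.30)&(z['im'].max(-1)<200)
    k=[(u,round(float(rel[:,u][s[:,u]&(rel[:,u]>-.02)].min()),4) if (s[:,u]&(rel[:,u]>-.02)).any() else None) for u in range(120,400,12)]
    print(f,'min depth',d[d>0].min(),k)
E
```

```text
wrist0 min depth 0.05336037 [(120, 0.0683), (132, 0.0572), (144, 0.0585), (156, 0.0514), (168, 0.0465), (180, 0.1114), (192, 0.1102), (204, 0.1062), (216, 0.1067), (228, 0.1064), (240, 0.1079), (252, 0.1074), (264, 0.1076), (276, 0.106), (288, 0.1059), (300, 0.1063), (312, 0.1093), (324, 0.1115), (336, 0.1184), (348, 0.0506), (360, 0.0521), (372, 0.0541), (384, 0.0635), (396, 0.0739)]
wrist5 min depth 0.053361546 [(120, 0.0963), (132, 0.093), (144, 0.0895), (156, 0.0854), (168, 0.0817), (180, 0.0794), (192, 0.0792), (204, -0.0178), (216, -0.02), (228, -0.02), (240, -0.02), (252, -0.0199), (264, -0.0198), (276, -0.0195), (288, -0.02), (300, -0.02), (312, -0.0199), (324, -0.0179), (336, 0.0811), (348, 0.0845), (360, 0.0884), (372, 0.0913), (384, 0.0949), (396, 0.0985)]
```

```bash
python3 - <<'E'
from h import *
z=np.load('wrist0.npz');d=z['d'];m={k:z[k] for k in ['fx','fy','cx','cy','world_from_camera']}
P=cloud(d,m)
for v in range(232,262,4): print(v,[(u,P[v,u].round(3).tolist(),int(z['im'][v,u].mean())) for u in (150,160,345,355)])
im=cv2.imread('pics/s2.png')[110:220,220:330]; cv2.imwrite('pics/z6.png',cv2.resize(im,None,fx=5,fy=5,interpolation=2))
E
```

```text
232 [(150, [0.037, -0.512, 0.001], 67), (160, [0.04, -0.526, 0.001], 75), (345, [-0.154, -1.105, -0.748], 70), (355, [-0.143, -1.146, -0.75], 74)]
236 [(150, [0.169, -0.576, 0.248], 80), (160, [0.17, -0.58, 0.248], 48), (345, [0.193, -0.664, 0.248], 40), (355, [0.194, -0.669, 0.248], 75)]
240 [(150, [0.17, -0.577, 0.253], 90), (160, [0.17, -0.582, 0.252], 21), (345, [0.191, -0.665, 0.247], 43), (355, [0.194, -0.667, 0.252], 88)]
244 [(150, [0.17, -0.579, 0.258], 88), (160, [0.169, -0.582, 0.254], 27), (345, [0.189, -0.665, 0.248], 41), (355, [0.194, -0.666, 0.257], 61)]
248 [(150, [0.17, -0.58, 0.261], 73), (160, [0.167, -0.583, 0.254], 25), (345, [0.188, -0.666, 0.249], 43), (355, [0.194, -0.664, 0.261], 27)]
252 [(150, [0.17, -0.581, 0.264], 25), (160, [0.165, -0.583, 0.254], 24), (345, [0.185, -0.667, 0.249], 36), (355, [0.192, -0.664, 0.262], 40)]
256 [(150, [0.171, -0.582, 0.267], 27), (160, [0.164, -0.584, 0.254], 22), (345, [0.184, -0.667, 0.25], 37), (355, [0.19, -0.665, 0.261], 35)]
260 [(150, [0.168, -0.582, 0.267], 23), (160, [0.162, -0.584, 0.255], 13), (345, [0.182, -0.667, 0.25], 23), (355, [0.189, -0.665, 0.263], 41)]
```

View pics/z6.png

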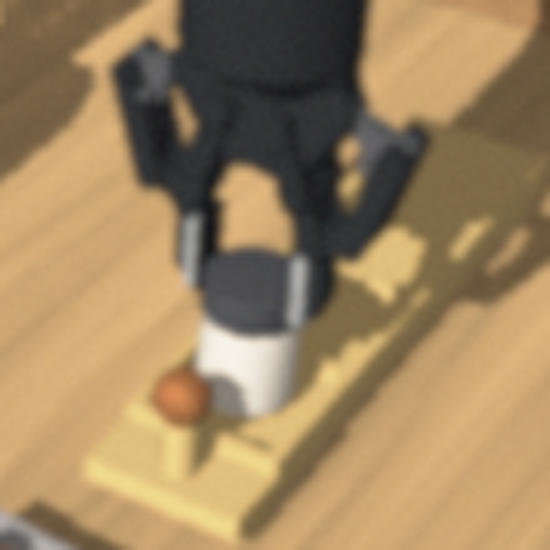

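The cameras disagree with the reported TCP. The visible fingertips end about 35 mm behind it when shut (z 0.083 against 0.049) and about 50 mm behind when open. The fingers closed above the tin, and the earlier grips were on the jar's lid and high on the bottle. From here I'll work with the tip at TCP z + 0.05 (open). I'll lift, open, and re-measure the tin.

```bash
python3 -m pendant '[[0,0,0.3,0,0,0,1],[0,0,0.5,0,0,0,-1],[0,0,0.4,0,0,0,-1],[0,0,0,0,0,0,-1],[0,0,0,0,0,0,-1],[0,0,0,0,0,0,-1],[0,-0.3,0,0,0,0,-1],[0,0,0,0,0,0,-1]]'; cat > look.py <<'E'
from h import *
import sys
def look(tag):
    out={}
    for n in ['side','scene','wrist']:
        im,d,m=cap(n,n+tag+'.png'); out[n]=(im,cloud(d,m),d)
    return out
def top(P,d,x,y,zlo,zhi,rad):
    s=(d>0)&(np.hypot(P[...,0]-x,P[...,1]-y)<rad)&(P[...,2]>zlo)&(P[...,2]<zhi)
    t=P[s]
    if len(t)<15: return None
    A=np.c_[t[:,:2]-t[:,:2].mean(0),np.ones(len(t))]; pl=np.linalg.lstsq(A,t[:,2],rcond=None)[0]
    c,sz,a=cv2.minAreaRect(t[:,:2].astype(np.float32))
    return len(t),np.round(c,4),np.round(sz,4),round(float(np.median(t[:,2])),4),pl[:2].round(3)
E
python3 - <<'E'
from look import *
o=look('7')
for n in o:
    print(n,top(o[n][1],o[n][2],.567,.222,.073,.09,.045))
print(r.sense()['eef_pos'])
E
```

```text
clock: 22.68
eef_pos: [0.5594, 0.2004, 0.1235]
ee_rot: [-179.7, 0.3, 85.1]
ft_force: [0.6, -0.0, -0.7]
opening: 0.0851
side (691, array([0.5707, 0.2198]), array([0.0552, 0.0555]), 0.0795, array([ 0.021, -0.018]))
scene (663, array([0.5697, 0.2199]), array([0.0549, 0.0544]), 0.0812, array([-0.027, -0.024]))
wrist (3987, array([0.5701, 0.2199]), array([0.0553, 0.0554]), 0.0805, array([ 0.001, -0.005]))
[0.55931669 0.20371311 0.12404615]
```

View pics/wrist7.png

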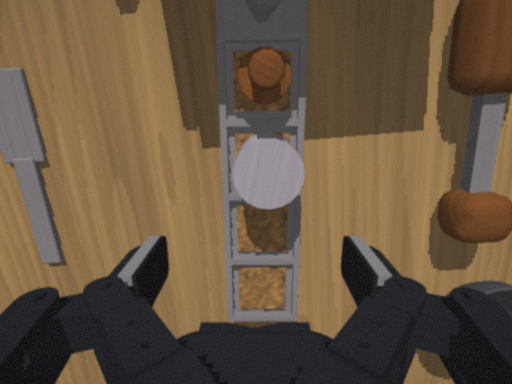

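View pics/side7.png

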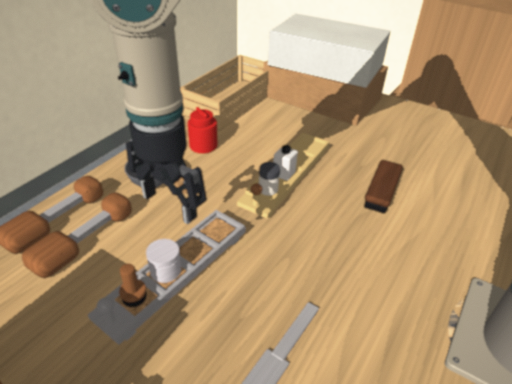

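Tin re-measured at (0.5702, 0.2199), still upright (top plane flat, three cameras agree).

```bash
python3 -m pendant '[[0.17,0.24,-0.1,0,0,0.05,-1],[0,0,-0.4,0,0,0,-1],[0,0,-0.2,0,0,0,-1],[0,0,0,0,0,0,-1],[0,0,0,0,0,0,-1]]'
```

```text
clock: 23.45
eef_pos: [0.5721, 0.2244, 0.0808]
ee_rot: [-179.8, -0.1, 85.8]
ft_force: [1.4, 0.0, 1.4]
opening: 0.0853
```

```bash
python3 -m pendant '[[-0.02,-0.07,-0.1,0,0,-0.05,-1],[0,0,-0.2,0,0,0,-1],[0,0,-0.2,0,0,0,-1],[0,0,-0.1,0,0,0,-1],[0,0,0,0,0,0,-1],[0,0,0,0,0,0,-1]]'
```

```text
clock: 24.2
eef_pos: [0.5714, 0.2197, 0.0431]
ee_rot: [-179.9, -0.2, 85.4]
ft_force: [-0.0, -0.9, -0.5]
opening: 0.0856
```

```bash
python3 -m pendant '[[-0.02,0,-0.2,0,0,0,-1],[0,0,-0.3,0,0,0,-1],[0,0,-0.15,0,0,0,-1],[0,0,0,0,0,0,-1],[0,0,0,0,0,0,-1]]'; python3 - <<'E'
from look import *
im,d,m=cap('side','s8.png'); cv2.imwrite('pics/z8.png',cv2.resize(im[190:320,80:240],None,fx=4,fy=4,interpolation=2))
im,d,m=cap('scene','c8.png'); cv2.imwrite('pics/z8c.png',cv2.resize(im[190:350,240:400],None,fx=4,fy=3.7,interpolation=2))
E
```

```text
clock: 24.82
eef_pos: [0.5699, 0.2198, 0.0011]
ee_rot: [-179.9, -0.2, 85.4]
ft_force: [-0.9, 0.5, -0.7]
opening: 0.0856
```

View pics/z8.png

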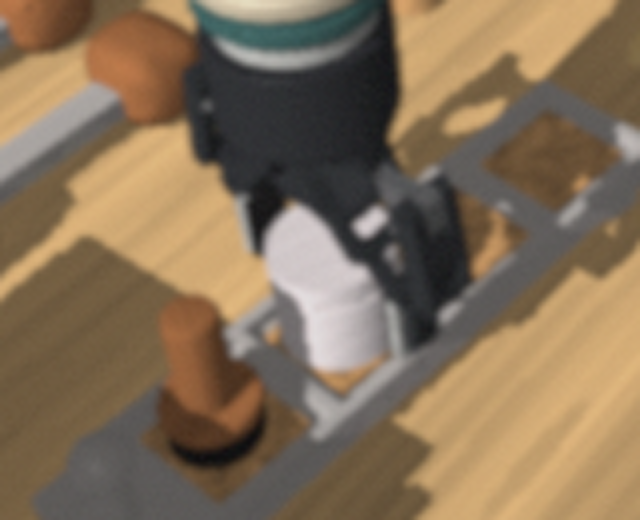

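View pics/z8c.png

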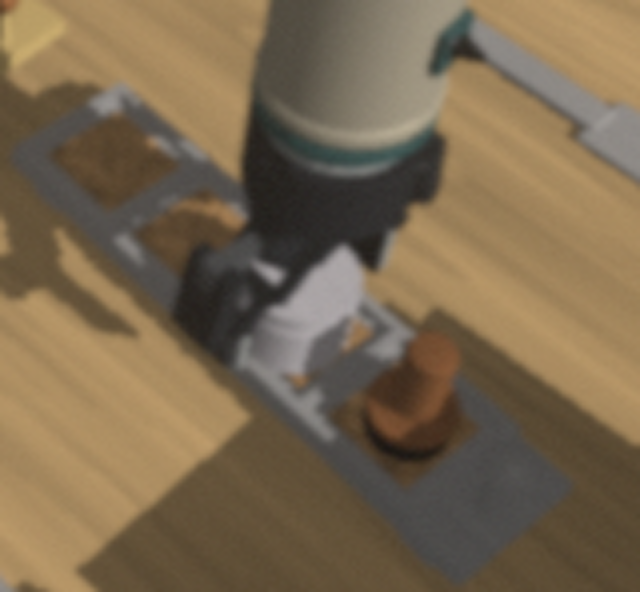

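The fingers now straddle the tin, with the tips just above the lips. Closing.

```bash
python3 -m pendant '[[0,0,0.03,0,0,0,-0.6],[0,0,0,0,0,0,-0.3],[0,0,0,0,0,0,0.3],[0,0,0,0,0,0,1],[0,0,0,0,0,0,1],[0,0,0,0,0,0,1]]'
```

```text
clock: 25.68
eef_pos: [0.5708, 0.22, 0.0044]
ee_rot: [180.0, -0.2, 85.4]
ft_force: [0.4, -0.2, -0.2]
opening: 0.0543
```

```bash
python3 -m pendant '[[0,0,0.2,0,0,0,1],[0,0,0.5,0,0,0,1],[0,0,0.7,0,0,0,1],[0,0,0.4,0,0,0,1],[0,0,0,0,0,0,1]]'; python3 -m pendant '[[0,-0.3,0,0,0,0.1,1],[-0.05,-0.6,0,0,0,0.15,1],[-0.05,-0.8,0,0,0,0.15,1],[-0.05,-0.8,0,0,0,0.15,1],[-0.05,-0.8,0,0,0,0.15,1],[-0.05,-0.8,0,0,0,0.15,1],[-0.05,-0.8,0,0,0,0.1,1],[-0.05,-0.8,0,0,0,0.1,1],[-0.05,-0.8,0,0,0,0,1],[0,-0.5,0,0,0,0,1],[0,-0.2,0,0,0,0,1],[0,0,0,0,0,0,1],[0,0,0,0,0,0,1]]'
```

```text
clock: 26.3
eef_pos: [0.5701, 0.2199, 0.1174]
ee_rot: [180.0, -0.2, 85.4]
ft_force: [-0.7, 0.6, -1.0]
opening: 0.0546
clock: 27.92
eef_pos: [0.5252, -0.2385, 0.1017]
ee_rot: [-178.3, -0.1, 91.8]
ft_force: [0.1, -0.6, -1.5]
opening: 0.0548
```

```bash
python3 -m pendant '[[0.28,0.2,0,0,-0.25,0,1],[0,0,-0.2,0,0,0,1],[0,0,0,0,0,0,1],[0,0,0,0,0,0,1]]'; python3 - <<'E'
from h import *
cap('side','s9.png')
E
```

```text
clock: 28.42
eef_pos: [0.5443, -0.2205, 0.0889]
ee_rot: [-179.9, -0.2, 92.2]
ft_force: [-0.9, -0.1, -1.5]
opening: 0.0546
```

View pics/s9.png

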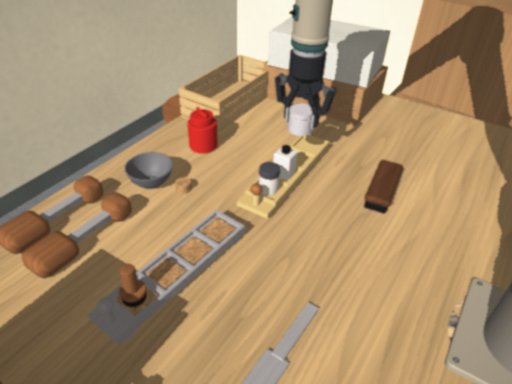

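The tin hangs upright over its compartment at side (300,122). Going down in stages.

```bash
python3 -m pendant '[[0,-0.06,-0.2,0,0,-0.05,1],[0,0,-0.4,0,0,0,1],[0,0,-0.2,0,0,0,1],[0,0,-0.1,0,0,0,1],[0,0,0,0,0,0,1],[0,0,0,0,0,0,1]]'
```

```text
clock: 29.22
eef_pos: [0.544, -0.2267, 0.0325]
ee_rot: [-179.9, -0.1, 91.7]
ft_force: [-0.0, 0.5, -0.6]
opening: 0.0546
```

```bash
python3 -m pendant '[[0,0.03,-0.15,0,0,0,1],[0,0,-0.2,0,0,0,1],[0,0,-0.1,0,0,0,1],[0,0,0,0,0,0,1],[0,0,0,0,0,0,1]]'
```

```text
clock: 29.85
eef_pos: [0.5445, -0.2247, 0.0042]
ee_rot: [-180.0, -0.1, 91.7]
ft_force: [1.1, -1.1, -0.7]
opening: 0.0543
```

```bash
python3 -m pendant '[[0,0,-0.05,0,0,0,1],[0,0,-0.02,0,0,0,1],[0,0,0,0,0,0,1],[0,0,0,0,0,0,1]]'
```

```text
clock: 30.35
eef_pos: [0.545, -0.225, 0.0005]
ee_rot: [180.0, -0.1, 91.7]
ft_force: [0.5, -0.5, -1.3]
opening: 0.0548
```

```bash
python3 -m pendant '[[0,0,-0.015,0,0,0,1],[0,0,0,0,0,0,0.0],[0,0,0,0,0,0,-0.5],[0,0,0,0,0,0,-1],[0,0,0,0,0,0,-1],[0,0,0,0,0,0,-1],[0,0,0.3,0,0,0,-1],[0,0,0.6,0,0,0,-1],[0,0,0.9,0,0,0,-1],[0,0,0.3,0,0,0,-1],[0,0,0,0,0,0,-1]]'
```

```text
clock: 31.72
eef_pos: [0.5458, -0.225, 0.1346]
ee_rot: [179.8, 0.0, 91.8]
ft_force: [-0.9, -0.4, -0.8]
opening: 0.0851
```

```bash
python3 -m pendant '[[0.03,0.4,0,0,0,-0.1,-1],[0.05,0.7,0,0,0,-0.1,-1],[0.05,0.8,0,0,0,-0.1,-1],[0.05,0.8,0,0,0,-0.1,-1],[0.05,0.8,0,0,0,-0.1,-1],[0.05,0.8,0,0,0,-0.1,-1],[0.05,0.8,0,0,0,-0.1,-1],[0.05,0.8,0,0,0,-0.1,-1],[0.05,0.8,0,0,0,-0.1,-1],[0.03,0.8,0,0,0,-0.1,-1],[0,0.6,0,0,0,0,-1],[0,0.3,0,0,0,0,-1],[0,0,0,0,0,0,-1],[0,0,0,0,0,0,-1]]'; python3 - <<'E'
from look import *
o=look('10')
print('dauber',top(o['wrist'][1],o['wrist'][2],.5735,.294,.098,.112,.02),top(o['side'][1],o['side'][2],.5735,.294,.098,.112,.02))
E
```

```text
clock: 33.48
eef_pos: [0.5646, 0.2884, 0.1261]
ee_rot: [-179.4, 0.5, 85.2]
ft_force: [0.5, -0.9, -0.1]
opening: 0.0853
dauber (806, array([0.5733, 0.2945]), array([0.0225, 0.023 ]), 0.104, array([-0.011, -0.08 ])) (153, array([0.5732, 0.2941]), array([0.0226, 0.0227]), 0.1032, array([ 0.091, -0.042]))
```

View pics/wrist10.png

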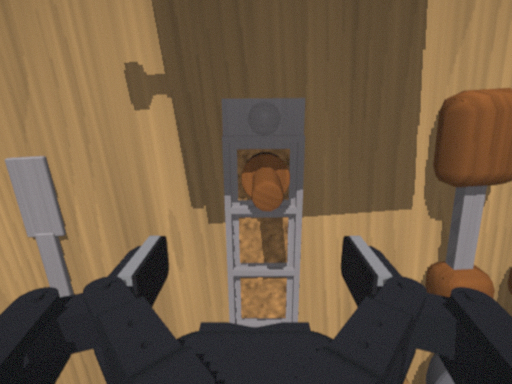

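View pics/scene10.png

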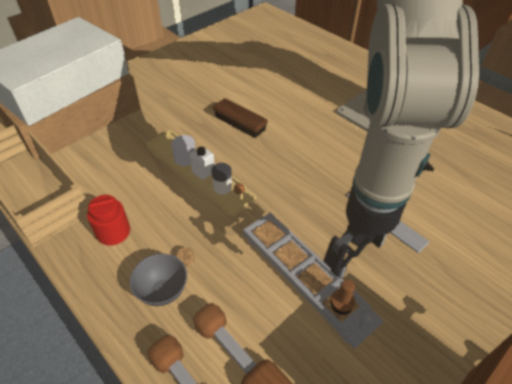

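In the scene view, the tin (183,150), bottle (203,158) and jar (222,177) stand in the bamboo rack. The wrist view shows the steel knob (264,118) next to the dauber. Next I'll grip its handle.

```bash
python3 -m pendant '[[0.13,0.08,-0.1,0,-0.1,0,-1],[0,0,-0.3,0,0,0,-1],[0,0,-0.1,0,0,0,-1],[0,0,0,0,0,0,-1],[0,0,0,0,0,0,-1]]'
```

```text
clock: 34.25
eef_pos: [0.5735, 0.2912, 0.0935]
ee_rot: [179.9, 0.5, 85.0]
ft_force: [-0.2, -0.2, 0.9]
opening: 0.0857
```

```bash
python3 -m pendant '[[0,0.05,-0.2,0,0,0.05,-1],[0,0,-0.4,0,0,0,-1],[0,0,-0.3,0,0,0,-1],[0,0,-0.1,0,0,0,-1],[0,0,0,0,0,0,-1],[0,0,0,0,0,0,-1]]'
```

```text
clock: 35.0
eef_pos: [0.574, 0.296, 0.0316]
ee_rot: [179.8, 0.3, 85.4]
ft_force: [0.7, 0.3, 0.3]
opening: 0.0854
```

```bash
python3 -m pendant '[[0,-0.03,-0.06,0,0,0,-1],[0,0,0,0,0,0,-0.5],[0,0,0,0,0,0,0],[0,0,0,0,0,0,0.4],[0,0,0,0,0,0,1],[0,0,0,0,0,0,1],[0,0,0,0,0,0,1]]'
```

```text
clock: 35.88
eef_pos: [0.5752, 0.2945, 0.0294]
ee_rot: [179.7, 0.3, 85.4]
ft_force: [0.7, -0.4, 0.6]
opening: 0.0226
```

```bash
python3 -m pendant '[[0,0,0.2,0,0,0,1],[0,0,0.5,0,0,0,1],[0,0,0.7,0,0,0,1],[0,0,0.6,0,0,0,1],[0,0,0.1,0,0,0,1],[0,0,0,0,0,0,1]]'; python3 -m pendant '[[0,-0.3,0,0,0,0.05,1],[-0.03,-0.6,0.02,0,0,0.1,1],[-0.03,-0.8,0.02,0,0,0.1,1],[-0.03,-0.8,0.02,0,0,0.1,1],[-0.03,-0.8,0.02,0,0,0.1,1],[-0.03,-0.8,0.02,0,0,0.1,1],[-0.03,-0.8,0,0,0,0.1,1],[-0.03,-0.8,0,0,0,0.1,1],[-0.03,-0.8,0,0,0,0.1,1],[-0.03,-0.8,0,0,0,0.1,1],[-0.03,-0.8,0,0,0,0,1],[0,-0.7,0,0,0,0,1],[0,-0.5,0,0,0,0,1],[0,-0.2,0,0,0,0,1],[0,0,0,0,0,0,1],[0,0,0,0,0,0,1]]'
```

```text
clock: 36.62
eef_pos: [0.5738, 0.2938, 0.1605]
ee_rot: [179.8, 0.3, 85.4]
ft_force: [-0.3, -0.2, -1.9]
opening: 0.0227
clock: 38.62
eef_pos: [0.5271, -0.3119, 0.1444]
ee_rot: [-177.7, 0.6, 90.9]
ft_force: [0.7, 0.2, -0.6]
opening: 0.023
```

```bash
python3 -m pendant '[[0.28,0.26,0,0.1,-0.35,0.17,1],[0,0,-0.3,0,0,0,1],[0,0,-0.1,0,0,0,1],[0,0,0,0,0,0,1],[0,0,0,0,0,0,1]]'
```

```text
clock: 39.25
eef_pos: [0.5499, -0.2863, 0.1219]
ee_rot: [179.6, -0.2, 92.6]
ft_force: [0.3, 0.5, -1.7]
opening: 0.0224
```

```bash
python3 -m pendant '[[-0.05,-0.13,0,0,0.06,-0.1,1],[0,0,-0.3,0,0,0,1],[0,0,-0.3,0,0,0,1],[0,0,-0.1,0,0,0,1],[0,0,0,0,0,0,1],[0,0,0,0,0,0,1]]'; python3 - <<'E'
from h import *
im,d,m=cap('side','s11.png'); cv2.imwrite('pics/z11.png',cv2.resize(im[60:230,220:390],None,fx=3.5,fy=3.5,interpolation=2))
E
```

```text
clock: 40.0
eef_pos: [0.5463, -0.2951, 0.0766]
ee_rot: [-180.0, -0.3, 91.9]
ft_force: [0.3, 0.6, -0.9]
opening: 0.0227
```

View pics/z11.png

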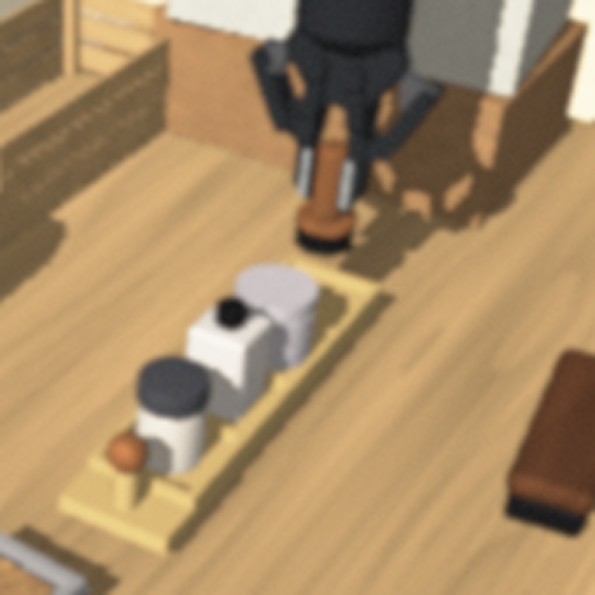

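```bash
python3 - <<'E'
from fit import *
for n in ['scene','side']:
    im,d,m=load(n); P=cloud(d,m); X,Y,Z=P[...,0],P[...,1],P[...,2]
    s=(d>0)&(X>.4)&(X<.68)&(Y>-.7)&(Y<-.345)&(Z>.02)&(Z<.35); q=P[s]
    print(n,len(q),q.min(0),q.max(0),np.percentile(q[:,1],99))
E
```

```text
scene 6914 [ 0.49789871 -0.69965722  0.02002779] [ 0.67995472 -0.49457783  0.21524406] -0.49721887683350213
side 6636 [ 0.49734794 -0.69990723  0.02002144] [ 0.67997188 -0.49452227  0.21158416] -0.4972942070671405
```

Plenty of clearance to the box (its face is at y ≈ -0.495). Lowering.

```bash
python3 -m pendant '[[0,0,-0.2,0,0,0,1],[0,0,-0.3,0,0,0,1],[0,0,-0.15,0,0,0,1],[0,0,0,0,0,0,1],[0,0,0,0,0,0,1]]'
```

```text
clock: 40.67
eef_pos: [0.5464, -0.295, 0.0349]
ee_rot: [-180.0, -0.3, 91.9]
ft_force: [-0.5, -1.0, -0.5]
opening: 0.0227
```

```bash
python3 -m pendant '[[0,0,-0.1,0,0,0,1],[0,0,-0.04,0,0,0,1],[0,0,0,0,0,0,1],[0,0,0,0,0,0,1]]'
```

```text
clock: 41.18
eef_pos: [0.5471, -0.2953, 0.0268]
ee_rot: [179.9, -0.2, 91.9]
ft_force: [0.1, 0.7, 0.6]
opening: 0.0226
```

```bash
python3 -m pendant '[[0,0,-0.03,0,0,0,1],[0,0,0,0,0,0,1],[0,0,0,0,0,0,0.4],[0,0,0,0,0,0,0],[0,0,0,0,0,0,-0.5],[0,0,0,0,0,0,-1],[0,0,0,0,0,0,-1]]'; python3 -m pendant '[[0,0,0.2,0,0,0,-1],[0,0,0.5,0,0,0,-1],[0,0,0.8,0,0,0,-1],[0,0,0.8,0,0,0,-1],[-0.5,0,0.2,0,0,0,-1],[-0.8,0,0,0,0,0,-1],[-0.3,0,0,0,0,0,-1],[0,0,0,0,0,0,-1],[0,0,0,0,0,0,-1]]'; python3 - <<'E'
from look import *
o=look('12')
yaw=np.radians(1.9); O=np.array([.5428,-.1897]); R=np.array([[np.cos(yaw),-np.sin(yaw)],[np.sin(yaw),np.cos(yaw)]])
for nm,y,h,rad in [('dauber',-.105,.100,.02),('tin',-.035,.076,.034),('bottle cap',.035,.100,.016),('bottle shoulder',.035,.086,.034),('jar',.105,.086,.03)]:
    c=O+R@[0,y]
    for n in o:
        t=top(o[n][1],o[n][2],c[0],c[1],h-.006,h+.008,rad)
        if t: print(nm,n,t,'local mm',((np.array(t[1])-O)@R*1000-[0,y*1000]).round(1))
E
```

```text
clock: 42.05
eef_pos: [0.5479, -0.2955, 0.0258]
ee_rot: [179.8, -0.2, 91.9]
ft_force: [-0.9, 0.6, 0.0]
opening: 0.0851
clock: 43.18
eef_pos: [0.4519, -0.2951, 0.1875]
ee_rot: [179.4, 0.1, 92.0]
ft_force: [-0.4, -0.3, -0.8]
opening: 0.0854
dauber side (47, array([ 0.5445, -0.2939]), array([0.0222, 0.0195]), 0.0988, array([ 0.061, -0.1  ])) local mm [-1.8  0.8]
dauber scene (63, array([ 0.5453, -0.2947]), array([0.022 , 0.0226]), 0.1005, array([-0.082, -0.153])) local mm [-1. -0.]
dauber wrist (488, array([ 0.5456, -0.2951]), array([0.0226, 0.0226]), 0.1001, array([ 0.077, -0.055])) local mm [-0.7 -0.4]
tin side (269, array([ 0.5437, -0.2243]), array([0.0524, 0.0558]), 0.0753, array([ 0.011, -0.014])) local mm [-0.2  0.4]
tin scene (331, array([ 0.5433, -0.2247]), array([0.0565, 0.0538]), 0.0773, array([-0.024, -0.04 ])) local mm [-0.7  0. ]
tin wrist (2834, array([ 0.5442, -0.2252]), array([0.0555, 0.0554]), 0.0766, array([0.01 , 0.001])) local mm [ 0.2 -0.5]
bottle cap side (56, array([ 0.5407, -0.1555]), array([0.0207, 0.0192]), 0.099, array([ 0.089, -0.109])) local mm [-1.  -0.7]
b
[... 196 characters left out ...]
11]), 0.1005, array([0.075, 0.058])) local mm [-0.6 -1.5]
bottle shoulder side (186, array([ 0.5413, -0.1556]), array([0.0416, 0.0433]), 0.0852, array([ 0.021, -0.039])) local mm [-0.4 -0.9]
bottle shoulder scene (193, array([ 0.541 , -0.1554]), array([0.0425, 0.0443]), 0.0868, array([-0.05 , -0.052])) local mm [-0.7 -0.7]
bottle shoulder wrist (1903, array([ 0.5409, -0.157 ]), array([0.0423, 0.0408]), 0.0862, array([0.018, 0.015])) local mm [-0.8 -2.3]
jar side (245, array([ 0.5411, -0.0855]), array([0.0443, 0.0462]), 0.0853, array([ 0.016, -0.037])) local mm [ 1.8 -0.8]
jar scene (268, array([ 0.5407, -0.0851]), array([0.0446, 0.0435]), 0.0873, array([-0.041, -0.045])) local mm [ 1.4 -0.4]
```

View pics/scene12.png

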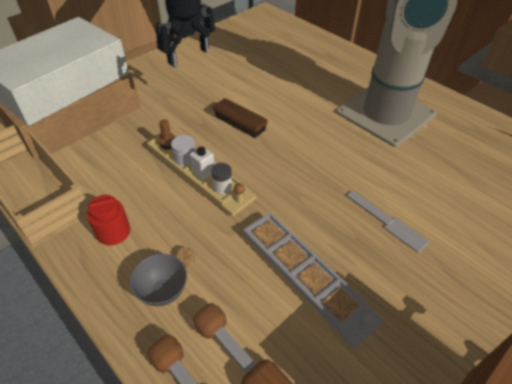

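View pics/side12.png

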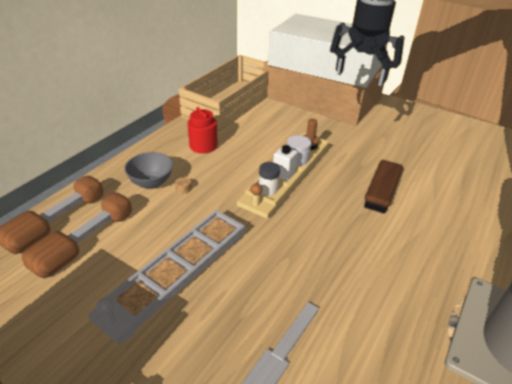

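All four stand in the bamboo rack within about 2.5 mm of their compartment centres. Their tops are at the right heights, the gripper is clear, and the other things look unmoved. Handing in.

```bash
python3 -c "
from h import *
print(ticket.hand_in())"
```

```text
the job is handed in; nothing more can be done
None
```

All four things now stand upright in the bamboo rack in reverse order, and I handed the job in at about 43 s. From the bamboo rack's post outward they are jar, bottle, tin and dauber. The dauber had been next to the steel rack's post.

**Last checks:**
- **Position:** by camera depth, each thing is within about 2.5 mm of its compartment centre (limit 15 mm). The jar was out of the wrist camera's view, so only the other two cameras measured it.
- **Height and tilt:** the tops are within about 1.5 mm of the expected heights. The larger flat tops (tin, jar, bottle shoulder) look level. The fits on the small dauber and bottle-cap tops show up to about 0.17 rad of slope, but the direction differs between cameras, so I read it as noise rather than tilt.
- **Clearance:** the gripper is well clear. I only judged by eye in the pictures that the other things had not moved; I did not measure it.

**What disagreed:** the reported TCP did not match the fingertips the cameras saw. They end about 35 mm behind it when shut and about 50 mm when open. Because of this:
- The jar and bottle were gripped higher than planned, but went in fine.
- The first grip on the tin closed above it and moved it about 5 mm. I measured it again, corrected the height, and the second grip held.

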